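# Set the kit scale's marker with the basket of tees

### The job

Hang the basket of tee fittings by its handle bar on the forked hook of the spring scale, lowering it gently rather than dropping it, and leave the other basket where it stands. Let go and wait until the hook has stopped bobbing; only then press the marker pin down until its flat top is level with the top of the hook's pointer beside it. Leave the basket hanging at rest.

Things in the scene. Friction and masses are not known exactly. Their poses are not given: they have to be found in the camera images.
- basket: The basket to hang: blue open bin 90 (x) x 134 (y) x 50 mm high, full of steel tee-shaped pipe fittings up to 60 mm high, 0.32 to 0.50 kg. Two upright steel straps at y = +-69 mm carry a round handle bar along y, 10 mm thick, its axis 150 mm above the underside, free for y within +-66 mm. Origin: centre of the underside, z up; symmetric under a half turn.
- basket_bar (a point): Middle of the basket's handle bar, on the bar's axis; axes as the basket's (the bar runs along y). To hang it, bring the bar in over the prong tips, moving along the fork's +x, so that the prongs pass between the straps, below the bar and above the fittings; then lower. The crossbar joining the prongs is 95 mm beyond fork towards +x.
- spare: The other basket, to be left alone: same bin and bail, same sizes, but filled with round black drum-shaped filters (35 mm across, tops 61 mm high). Origin: centre of the underside. The two baskets may stand in each other's place.
- fork (a point): Where the middle of a hung bar's axis comes to lie; moves with the hook, 250 mm above the table unloaded; axes as the scale's. Two 8 mm steel prongs point along -x at y = +-36 mm (64 mm free between them), each with a V notch open upward, 45 degree walls, so a bar along y centres itself. Prong tips: 22 mm towards -x, tops 15 mm above this point. Prongs rise to 11 mm above it on the post side.
- hook (a joint): How far the sprung hook has dipped below its unloaded height, m (0 unloaded, stop at 0.075). The spring yields about 9 mm per newton; the basket makes it dip about 25 to 42 mm, and it bobs for one to two seconds after being let go.
- pointer (a point): Middle of the top face near the end of the pointer, a flat steel tongue 16 mm wide and 6 mm thick on the hook, moving with it; 260 mm above the table when unloaded, always 10 mm above fork's height. It lies 90 mm along +x and 83 mm along +y from fork.
- marker_top (a point): Centre of the flat round top of the marker pin: a cap 36 mm across and 10 mm thick on a thin rod that slides straight down into an upright sleeve, beside the pointer's end (32 mm along +y from pointer). It starts 285 to 315 mm above the table, above the pointer. About 3 N press it down and it stays where it is left. Nothing stands above it.
- marker (a joint): How far the marker pin has been pressed down from its highest position, m (0 to 0.13; cap top 315 mm above the table at 0, lower by this value). It starts at 0 to 0.03.
- scale: The spring scale, fixed: grey base plate, 170 (x) x 230 (y) x 14 mm, with an upright tube for the sprung hook's post at the origin and a thinner sleeve for the marker pin at x -60, y +115 mm. Origin: on the table under the post; z up. The fork reaches out along -x, its notch 150 mm from the post. Only the table is under the fork and nothing is above it.
Mind the look-alikes: they are no part of the job. What is shaped like the basket but red is not meant.

How it is judged:
By the outcome, as a careful person would: the job done as asked, in the order asked, and still so for the second after the job is handed in, with the robot touching nothing.
It also fails if it takes over 54 s, if anything falls off the work surface, if the arm or the gripper's body presses on something with over 40 N, if the wrist force passes 120 N, or if a joint passes its speed limit or range.

### The arm

A 7-joint arm with a two-finger parallel gripper is mounted at the origin on the work surface. World frame = base frame: x ahead of the robot, y to its left, z up, the work surface at z = 0. Lengths are in m, angles in rad, forces in N, time in s.
With the tool pointing down it reaches from about 0.425 to 1.025 m from the base axis. Payload 9.4 kg.
Tool frame: the origin (TCP) lies on the front face of the gripper's body, between the roots of the fingers; the fingertips stand 73 mm ahead of it and the grasp point (between the pads) lies 54 mm ahead of it; x points along the fingers, z is the direction in which the jaws open and shut, and the axes are right-handed (so a half turn about x gives the same grasp; the last joint's range is limited). The gripper opens to 85 mm and grips with 20 to 120 N. Pads are 22 mm wide; open, the fingers measure 114 mm over their backs; the gripper's body (76 mm by 85 mm) begins 54 mm behind the grasp point. The pads swing forward as they close: fully open they stand 13 mm farther back than shut.
Start: joints at [-1.367, 0.599, -0.003, 1.599, 0.002, 0.943, -0.08], TCP at [0.201, 0.697, 0.304] pointing down, gripper open.
Joint ranges: [-2.57, 2.57], [-0.35, 1.97], [-1.29, 1.29], [0.11, 2.56], [-1.05, 4.19], [0.11, 1.86], [-2.63, 2.63]. Speed limits (rad/s): [2.22, 2.22, 3.01, 3.01, 3.14, 3.14, 3.14].

### API

Orientations are given as a unit quaternion [x, y, z, w].
In Python, from plant import env, imaging gives the robot as it stands.
- The arm moves only by the shell command python3 -m handwheel 'ROWS' [OPENING]. ROWS is JSON, a list of rows, each an object with "slide": the shift along the world's x, y, z in m, a list of three; "yaw": the turn about the world's z in degrees. A call has exactly 10 rows; each row shifts and turns the pose as measured when the row begins; what a row does not reach is not made up. A row lasts 1/10 s, in which the tool goes at most 50 mm and 8.59 degrees, less where a joint would pass 70% of its speed; a pose out of reach is approached as far as the arm can. A call is refused whole if a number of a shift passes 0.05 or a number of a turn 8.59, either way. A call with a gripper value outside its range is refused whole. OPENING is the closure in counts, from 0 (fully open) to 255 (shut), set as the call begins (- or left out, the last holds). The fingers move at their own pace and stop on an object; the grip force is fixed at half the most. Time passes only in rows, so rows that do not move let the fingers close, or fill a call up. It gives the time, the measured TCP pose, the force and the opening at its end, in the units of the state.
- env.state(): the state, without advancing time (a new reading comes with each control period).
- imaging.get_image(name): name is "side" or "top" or "wrist"; returns a dict with "pixels" (420x560x3 uint8, blue, green, red), "z_map" (420x560 float32, m along the optical axis (not along the pixel's ray), 0 where there is no reading), "fx", "fy", "cx", "cy" (pixels), "rvec" (rotation vector, rad) and "tvec" (3), from world to camera coordinates, as OpenCV has them. Camera axes: x right, y down, z forward; pixel columns grow to the right and rows downward; lengths in m; the calibration is good to about 2 mm. The wrist camera is an equidistant fisheye: a pixel r from the principal point sees the ray r / f radians off the axis. A picture is of the moment at which its call begins.
- env.close_job(): hands the job in, once; it reports no verdict.
The state is a dict: "time": time; "qpos": joint angles; "qvel": joint speeds; "effort": joint torques, N m; "tool_pos": TCP position; "orientation": TCP orientation; "ft_force": force on the tool from outside, world axes, zero at the start; "moment": the same for the moment, N m; "opening": opening from 0.0 (shut) to 1.0 (fully open).
Only numpy, scipy, OpenCV 4.12 (cv2) and the standard library are available. Lean on these libraries where they do the work, as an engineer would, in place of code of your own. Each camera call takes 0.05 s, during which the arm holds its last target.

## Working session

There is one attempt and no reset: what is moved stays moved. The work goes in short steps, Python scripts to look and compute and a shell command to move; the robot and the scene stay as the last step left them, time stands still between calls to the robot, and variables do not carry over. Pictures are saved under pics/ and viewed, and the job is handed in when it is done.

```bash
ls; mkdir -p pics; cat > h.py <<'E'
import numpy as np,cv2
from plant import env,imaging
def cam(n,save=None):
    d=imaging.get_image(n)
    if save: cv2.imwrite('pics/'+save,d['pixels'])
    np.save('/tmp/'+n+'.npy',d,allow_pickle=True)
    return d
def load(n): return np.load('/tmp/'+n+'.npy',allow_pickle=True).item()
def RT(d): return cv2.Rodrigues(np.array(d['rvec'],float))[0],np.array(d['tvec'],float).reshape(3)
def ray(d,u,v,fish=False):
    R,t=RT(d); x=(u-d['cx'])/d['fx'];y=(v-d['cy'])/d['fy']
    if fish:
        r=np.hypot(x,y); k=np.sin(r)/r if r>1e-9 else 1; c=np.array([x*k,y*k,np.cos(r)])
    else: c=np.array([x,y,1.])
    return -R.T@t, R.T@c
def onz(d,u,v,z,fish=False):
    o,r=ray(d,u,v,fish); return o+r*(z-o[2])/r[2]
def tri(rays):
    A=np.zeros((3,3));b=np.zeros(3)
    for o,r in rays:
        r=r/np.linalg.norm(r);P=np.eye(3)-np.outer(r,r);A+=P;b+=P@o
    p=np.linalg.solve(A,b); return p,[np.linalg.norm(np.cross(p-o,r/np.linalg.norm(r))) for o,r in rays]
def dep(d,u,v):
    z=d['z_map'][int(v),int(u)];o,r=ray(d,u,v);return o+r*z
def cloud(d):
    H,W=d['z_map'].shape;v,u=np.mgrid[:H,:W];z=d['z_map'];R,t=RT(d)
    P=np.stack([(u-d['cx'])/d['fx']*z,(v-d['cy'])/d['fy']*z,z],-1)-t
    return P@R
E
python3 - <<'E'
from h import *
for n in ['side','top','wrist']:
    d=cam(n,n+'0.png');R,t=RT(d);print(n,d['fx'],d['cx'],d['cy'],-R.T@t,R[2],(d['z_map']>0).mean())
print(env.state())
E
```

```text
pics
side 379.5948251156057 276.14360946462654 206.3667027513253 [ 0.39435338 -0.95821655  0.74875017] [ 0.08304024  0.83799533 -0.53932193] 0.9959013605442177
top 391.96884172183496 278.8879167274658 209.92385607589134 [ 0.36595135 -0.07260302  1.17931811] [ 0.13579709  0.00585185 -0.99071939] 0.9957270408163266
wrist 325.19226210127806 275.7043879576357 211.67494220687132 [0.12459296 0.72002534 0.37297409] [ 0.30130401 -0.08747765 -0.94950701] 0.9961394557823129
{'time': 0.15, 'qpos': array([-1.36669167,  0.59995852, -0.0025509 ,  1.59997828,  0.00182085,
        0.94291832, -0.07980117]), 'qvel': array([ 0.00159113, -0.00225419,  0.00102728, -0.00058915,  0.0003518 ,
       -0.00161541, -0.00094883]), 'effort': array([ 2.40621041e-03, -7.77002764e+01,  1.56653613e+00, -2.58235681e+01,
        1.25060300e-02,  6.79516699e-03, -2.72220910e-05]), 'tool_pos': array([0.20083891, 0.6963256 , 0.30319129]), 'orientation': array([-0.4254343 ,  0.56536048,  0.42482658,  0.56470839]), 'ft_force': array([-0.30536534,  0.01534039,  0.91984103]), 'moment': array([-0.04533876,  0.0549847 , -0.00413001]), 'opening': 0.9984363171660039}
```

View pics/side0.png

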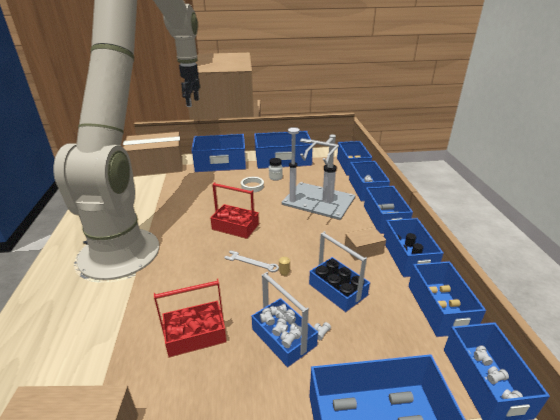

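View pics/top0.png

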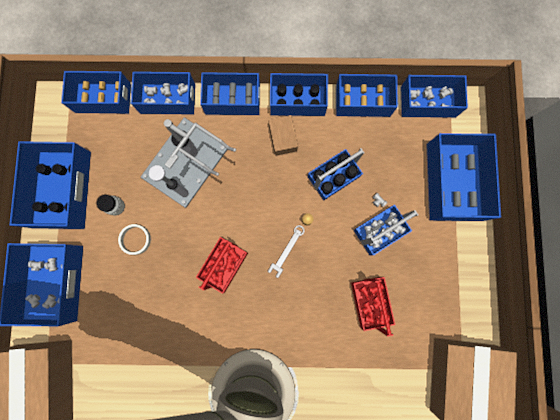

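View pics/wrist0.png

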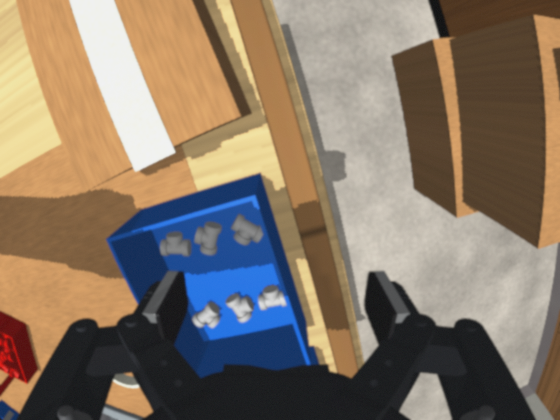

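Candidates: the blue bin with grey tees (side 285,325; top 382,230), the blue bin with black drums (side 340,283; top 335,175), and two red ones (side 235,218 and 193,325). The blue one with tees fits. I'll confirm it in a crop and look at the scale too.

```bash
python3 - <<'E'
from h import *
t=load('top')['pixels'];s=load('side')['pixels']
a=cv2.resize(t[140:270,290:430],None,fx=2.8,fy=2.8,interpolation=cv2.INTER_CUBIC)
b=cv2.resize(t[105:220,130:250],None,fx=3,fy=3,interpolation=cv2.INTER_CUBIC)
c=cv2.resize(s[225:365,240:380],None,fx=2.8,fy=2.8,interpolation=cv2.INTER_CUBIC)
e=cv2.resize(s[115:225,265:365],None,fx=3.6,fy=3.6,interpolation=cv2.INTER_CUBIC)
cv2.imwrite('pics/c1.png',np.hstack([a[:364,:392],c[:364,:392]]));
cv2.imwrite('pics/c2.png',np.hstack([b[:345,:360],e[:345,:360]]))
E
```

```text
(no output)
```

View pics/c1.png

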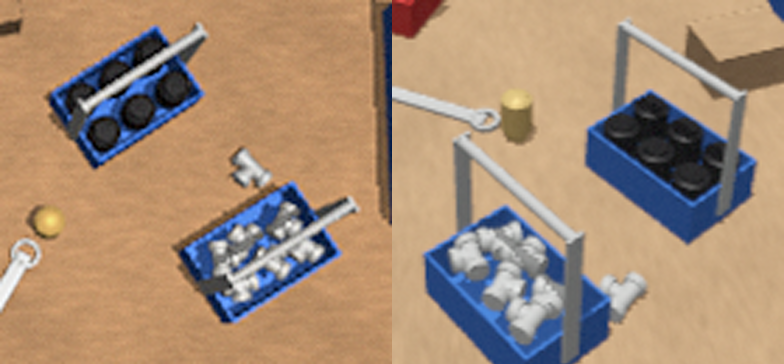

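View pics/c2.png

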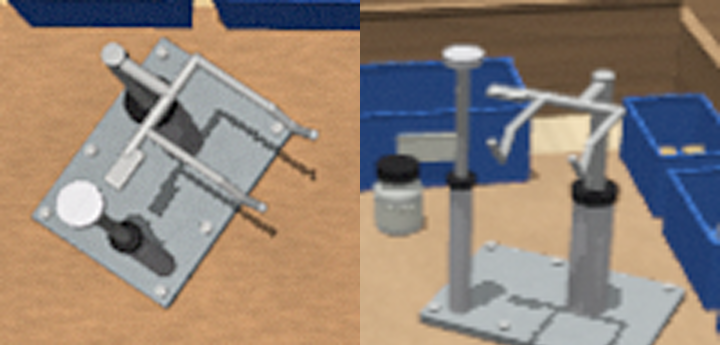

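Crops confirm it: the blue basket at top (382,230) holds grey tees, plus one loose tee beside it; the drums are in the other. The fork prongs point right-down in the top view, and the marker cap is the white disc at top (157,173). Next I triangulate.

```bash
python3 - <<'E'
from h import *
T=load('top');S=load('side')
pts={'barA':((372.9,241.1),(265.4,275)),'barB':((415.7,213.2),(305.4,310.7)),
'cap':((156.7,172.7),(293.6,129.4)),'ptr':((171.7,161),(303,140.3)),'tipR':((234.3,149.7),(325.6,160.8)),'tipL':((217.7,174),(302.5,158)),'post':((168,122.7),(332,136))}
r={}
for k,(a,b) in pts.items():
    p,e=tri([ray(T,*a),ray(S,*b)]); r[k]=p;print(k,p.round(4),np.round(e,4),dep(T,*a).round(3),dep(S,*b).round(3))
print('bar len',np.linalg.norm(r['barA']-r['barB']),(r['barA']+r['barB'])/2,np.degrees(np.arctan2(*(r['barB']-r['barA'])[1::-1])))
# depth cloud tests
C=cloud(T);z=C[...,2]
# bar cloud
m=(z>.13)&(z<.17)&(np.abs(C[...,0]-.42)<.12)&(np.abs(C[...,1]+.33)<.2)
m[:, :340]=0; m[:195]=0; m[:,425:]=0
v,u=np.nonzero(m);P=C[m];print(len(P),P.mean(0),P.min(0),P.max(0))
c=P.mean(0);U,s,V=np.linalg.svd((P-c)[:,:2]);print(V[0],np.degrees(np.arctan2(V[0,1],V[0,0])));q=(P-c)[:,:2]@V[0];print(q.min(),q.max(),np.median(P[:,2]))
# cap
m=(z>.27)&(z<.33);m[:150]=0;m[:,:140]=0;m[195:]=0;m[:,175:]=0;P=C[m];print('cap',len(P),P.mean(0),np.ptp(P,0))
# tongue/prongs
m=(z>.235)&(z<.28);m[:110]=0;m[220:]=0;m[:,:160]=0;m[:,250:]=0;P=C[m];print(len(P),P.min(0),P.max(0))
E
```

```text
barA [ 0.4298 -0.3139  0.15  ] [0.0021 0.0021] [ 0.428 -0.313  0.153] [ 0.432 -0.321  0.157]
barB [ 0.5038 -0.4284  0.15  ] [0.001 0.001] [ 0.502 -0.426  0.156] [ 0.504 -0.431  0.153]
cap [0.5717 0.2184 0.2879] [0.0004 0.0004] [0.571 0.217 0.292] [0.571 0.216 0.289]
ptr [0.6035 0.193  0.2594] [0.0043 0.0043] [0.607 0.192 0.262] [0.599 0.191 0.26 ]
tipR [0.6411 0.0434 0.2533] [0.0014 0.0014] [0.636 0.042 0.266] [0.641 0.039 0.256]
tipL [0.5799 0.0828 0.2478] [0. 0.] [0.576 0.08  0.266] [0.657 0.514 0.04 ]
post [0.7005 0.2056 0.2639] [0.0018 0.0018] [0.7   0.204 0.269] [0.696 0.195 0.268]
bar len 0.13631989007403483 [ 0.4668258  -0.37113937  0.14999781] -57.14127107906497
284 [ 0.43963156 -0.35794846  0.15262861] [ 0.30196376 -0.43041613  0.1309831 ] [ 0.5122036  -0.30463285  0.16090822]
[-0.89184185  0.45234733] 153.10561382604936
-0.09328581335957782 0.138936110145523 0.15376894701363317
cap 198 [0.57239776 0.21900756 0.28911975] [0.03572391 0.0349731  0.01162313]
736 [0.56733077 0.04050747 0.23566785] [0.71128076 0.21982108 0.27179978]
```

```bash
python3 - <<'E'
from h import *
from scipy.spatial.transform import Rotation as Ro
s=env.state();R=Ro.from_quat(s['orientation']).as_matrix();print(R.round(3));print('jaw az',np.degrees(np.arctan2(R[1,2],R[0,2])))
T=load('top');C=cloud(T);z=C[...,2]
# bar
ok=(z>.14)&(z<.165)&(C[...,0]>.40)&(C[...,0]<.53)&(C[...,1]>-.46)&(C[...,1]<-.28)
P=C[ok]
d=np.array([np.cos(np.radians(-57.1)),np.sin(np.radians(-57.1))]);n=np.array([-d[1],d[0]]);c0=np.array([.467,-.371])
ok2=np.abs((P[:,:2]-c0)@n)<.015;P=P[ok2];c=P.mean(0);U,_,V=np.linalg.svd((P-c)[:,:2])
q=(P-c)[:,:2]@V[0];print(len(P),c,np.degrees(np.arctan2(V[0,1],V[0,0])),q.min(),q.max(),'mid',c[:2]+V[0]*(q.min()+q.max())/2)
# blue bin rims
hsv=cv2.cvtColor(T['pixels'],cv2.COLOR_BGR2HSV)
m=cv2.inRange(hsv,(100,120,40),(130,255,255));m[:195]=0;m[265:]=0;m[:,:345]=0;m[:,420:]=0
m&=((z>.035)&(z<.06)).astype(np.uint8)*255
pp=C[m>0][:,:2].astype(np.float32);print('bin',len(pp),cv2.minAreaRect(pp))
# crossbar of scale : points z .255-.27
for lo,hi in((.255,.275),):
    ok=(z>lo)&(z<hi);ok[:110]=0;ok[220:]=0;ok[:,:160]=0;ok[:,250:]=0
    # prong fits in scale frame
    a=np.radians(57.6);ex=np.array([np.cos(a),np.sin(a)]);ey=np.array([-ex[1],ex[0]]);o=np.array([.7,.205])
    Q=C[ok];x=(Q[:,:2]-o)@ex;y=(Q[:,:2]-o)@ey
    for s0 in(36,-36):
        k=(np.abs(y-s0/1e3)<.013)&(x<-.075)&(x>-.18);f=np.polyfit(x[k],y[k],1);print(s0,k.sum(),f,x[k].min(),np.polyval(f,-.15))
    k=(np.abs(x+.055)<.02)&(np.abs(y)<.09);print('cross x',np.median(x[k]),np.polyfit(y[k],x[k],1),y[k].max())
E
```

```text
[[-0.    -0.961  0.277]
 [-0.001  0.277  0.961]
 [-1.    -0.    -0.001]]
jaw az 73.91541003417547
219 [ 0.46881115 -0.36752781  0.15377092] 122.61414580212346 -0.07040425396970632 0.07011375037232295 mid [ 0.46888944 -0.36765016]
bin 244 ((0.4687698185443878, -0.3679952025413513), (0.08964577317237854, 0.13568150997161865), 32.8776741027832)
36 93 [-0.01159749  0.03580006] -0.17232663453159505 0.03753967922290521
-36 95 [-0.01941593 -0.03676357] -0.17318814308254937 -0.03385118542154896
cross x -0.05445490412479246 [-0.02000855 -0.05444584] 0.08825487405357434
```

```bash
python3 -m handwheel '[{"slide":[0.02,0,0.05],"yaw":0},{"slide":[0.04,-0.02,0.04],"yaw":0},{"slide":[0.04,-0.03,0.02],"yaw":0},{"slide":[0.035,-0.05,0.02],"yaw":0},{"slide":[0.035,-0.05,0],"yaw":0},{"slide":[0.035,-0.05,0],"yaw":0},{"slide":[0.03,-0.05,0],"yaw":0},{"slide":[0.03,-0.05,0],"yaw":0},{"slide":[0.02,-0.05,0],"yaw":0},{"slide":[0.02,-0.05,0],"yaw":0}]'
```

```text
time: 1.15
tool_pos: [0.4649, 0.3492, 0.4218]
orientation: [-0.429, 0.564, 0.428, 0.56]
ft_force: [0.8, -0.3, -0.4]
opening: 1.003
```

```bash
python3 -m handwheel '[{"slide":[0.005,-0.05,0],"yaw":-4},{"slide":[0,-0.05,0],"yaw":-4},{"slide":[0,-0.05,0],"yaw":-4},{"slide":[0,-0.05,0],"yaw":-4},{"slide":[0,-0.05,0],"yaw":-4},{"slide":[0,-0.05,0],"yaw":-4},{"slide":[0,-0.05,0],"yaw":-4},{"slide":[0,-0.05,0],"yaw":-4},{"slide":[0,-0.05,0],"yaw":-4},{"slide":[0,-0.05,0],"yaw":-4}]'
python3 -m handwheel '[{"slide":[0,-0.05,0],"yaw":0},{"slide":[0,-0.05,0],"yaw":0},{"slide":[0,-0.05,0],"yaw":0},{"slide":[0,-0.04,-0.02],"yaw":0},{"slide":[0,0,-0.04],"yaw":0},{"slide":[0,0,-0.04],"yaw":0},{"slide":[0,0,0],"yaw":0},{"slide":[0,0,0],"yaw":0},{"slide":[0,0,0],"yaw":0},{"slide":[0,0,0],"yaw":0}]'
python3 - <<'E'
from h import *
from scipy.spatial.transform import Rotation as Ro
cam('wrist','w1.png');s=env.state();R=Ro.from_quat(s['orientation']).as_matrix();print(s['time'],s['tool_pos'],s['qpos'],R[:,0],'jaw az',np.degrees(np.arctan2(R[1,2],R[0,2])))
E
```

```text
time: 2.15
tool_pos: [0.4678, -0.1503, 0.4218]
orientation: [-0.201, 0.679, 0.201, 0.677]
ft_force: [1.3, 1.1, -0.2]
opening: 1.001
time: 3.15
tool_pos: [0.4648, -0.351, 0.3237]
orientation: [-0.2, 0.679, 0.194, 0.679]
ft_force: [0.4, -0.7, 0.3]
opening: 1.003
3.2 [ 0.46487672 -0.35102951  0.32381151] [ 0.21435751  0.43396586  0.47468768  1.93588812 -0.25909428  0.82507557
  1.39183436] [ 0.00270678 -0.00714157 -0.99997084] jaw az 32.34404370066754
```

View pics/w1.png

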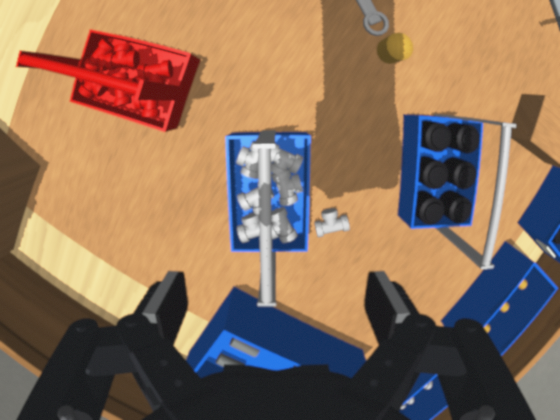

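```bash
python3 - <<'E'
from h import *
W=load('wrist');T=load('top')
print(-RT(W)[0].T@RT(W)[1],RT(W)[0][2])
a=onz(W,264,147,.15,True);b=onz(W,267,304,.15,True);print(a,b,(a+b)/2,np.linalg.norm(a-b),np.degrees(np.arctan2(*(a-b)[1::-1])))
for w,t in(((264,147),(372.9,241.1)),((267,304),(415.7,213.2))): print(tri([ray(W,*w,True),ray(T,*t)]))
print(W['z_map'][225,266])
E
```

```text
[ 0.42273406 -0.28110165  0.39295032] [ 0.16992916 -0.2711473  -0.94741924]
[ 0.43156446 -0.31216046  0.15      ] [ 0.50660213 -0.42886028  0.15      ] [ 0.46908329 -0.37051037  0.15      ] 0.13874256687211242 122.74090947564119
(array([ 0.42927543, -0.31165277,  0.15745818]), [np.float64(0.0020665339904148926), np.float64(0.002066533990414915)])
(array([ 0.50264374, -0.42443936,  0.15873437]), [np.float64(0.0012854697021810716), np.float64(0.001285469702181065)])
0.25554293
```

```bash
python3 -m handwheel '[{"slide":[0.004,-0.018,0],"yaw":0.4},{"slide":[0,0,-0.03],"yaw":0},{"slide":[0,0,-0.03],"yaw":0},{"slide":[0,0,-0.03],"yaw":0},{"slide":[0,0,-0.02],"yaw":0},{"slide":[0,0,-0.01],"yaw":0},{"slide":[0,0,0],"yaw":0},{"slide":[0,0,0],"yaw":0},{"slide":[0,0,0],"yaw":0},{"slide":[0,0,0],"yaw":0}]'
python3 - <<'E'
from h import *
cam('wrist','w2.png');cam('side','s2.png');s=env.state();print(s['time'],s['tool_pos'])
E
```

```text
time: 4.2
tool_pos: [0.4758, -0.3703, 0.2135]
orientation: [-0.21, 0.671, 0.194, 0.684]
ft_force: [0.5, 0.2, 0.9]
opening: 1.003
4.3 [ 0.47570565 -0.37023664  0.21336852]
```

View pics/w2.png

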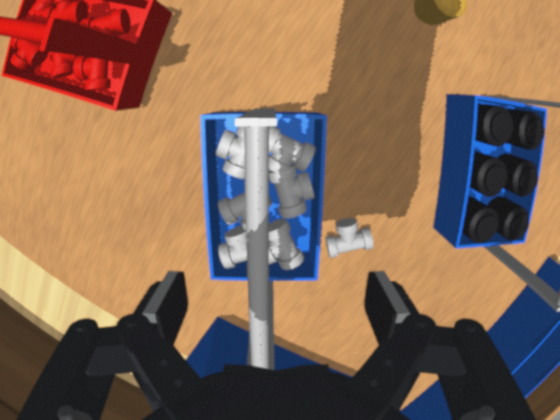

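View pics/s2.png

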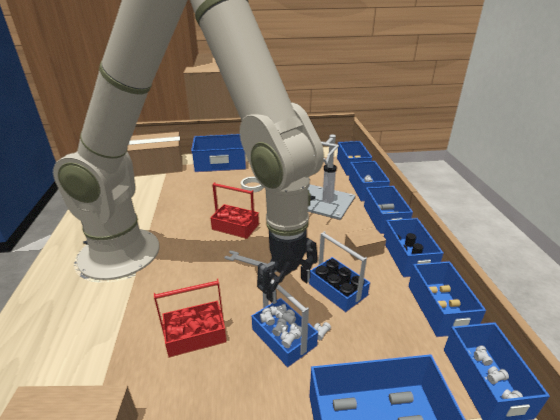

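```bash
python3 -m handwheel '[{"slide":[-0.006,0.001,-0.005],"yaw":0},{"slide":[0,0,-0.005],"yaw":0},{"slide":[0,0,0],"yaw":0},{"slide":[0,0,0],"yaw":0},{"slide":[0,0,0],"yaw":0},{"slide":[0,0,0],"yaw":0},{"slide":[0,0,0],"yaw":0},{"slide":[0,0,0],"yaw":0},{"slide":[0,0,0],"yaw":0},{"slide":[0,0,0],"yaw":0}]'
python3 - <<'E'
from h import *
from scipy.spatial.transform import Rotation as Ro
s=env.state();R=Ro.from_quat(s['orientation']).as_matrix();print(s['time'],s['tool_pos'],R[:,0],'grasp pt',s['tool_pos']+.054*R[:,0],'jaw az',np.degrees(np.arctan2(R[1,2],R[0,2])))
E
```

```text
time: 5.3
tool_pos: [0.4692, -0.3693, 0.203]
orientation: [-0.21, 0.671, 0.193, 0.684]
ft_force: [-0.7, -0.0, 0.7]
opening: 0.998
5.3 [ 0.46919576 -0.36928337  0.20298192] [ 0.02420318 -0.0172069  -0.99955897] grasp pt [ 0.47050273 -0.37021254  0.14900573] jaw az 33.14916353730933
```

```bash
python3 -m handwheel '[{"slide":[0,0,0],"yaw":0},{"slide":[0,0,0],"yaw":0},{"slide":[0,0,0],"yaw":0},{"slide":[0,0,0],"yaw":0},{"slide":[0,0,0],"yaw":0},{"slide":[0,0,0],"yaw":0},{"slide":[0,0,0],"yaw":0},{"slide":[0,0,0],"yaw":0},{"slide":[0,0,0],"yaw":0},{"slide":[0,0,0],"yaw":0}]' 255
python3 -m handwheel '[{"slide":[0,0,0.01],"yaw":0},{"slide":[0,0,0.02],"yaw":0},{"slide":[0,0,0.03],"yaw":0},{"slide":[0,0,0.03],"yaw":0},{"slide":[0,0,0.03],"yaw":0},{"slide":[0,0,0.03],"yaw":0},{"slide":[0,0,0.02],"yaw":0},{"slide":[0,0,0],"yaw":0},{"slide":[0,0,0],"yaw":0},{"slide":[0,0,0],"yaw":0}]'
python3 - <<'E'
from h import *
cam('wrist','w3.png');cam('side','s3.png');s=env.state();print(s['time'],s['tool_pos'],s['ft_force'],s['moment'])
E
```

```text
time: 6.3
tool_pos: [0.4686, -0.3698, 0.203]
orientation: [-0.21, 0.672, 0.193, 0.684]
ft_force: [0.0, -0.6, 0.1]
opening: 0.096
time: 7.3
tool_pos: [0.4652, -0.3646, 0.378]
orientation: [-0.207, 0.674, 0.197, 0.682]
ft_force: [0.9, 0.0, -5.0]
opening: 0.096
7.4 [ 0.46517737 -0.36456837  0.37764217] [-0.08943156  0.99372499 -4.72471672] [0.05688975 0.03927887 0.05727749]
```

View pics/w3.png

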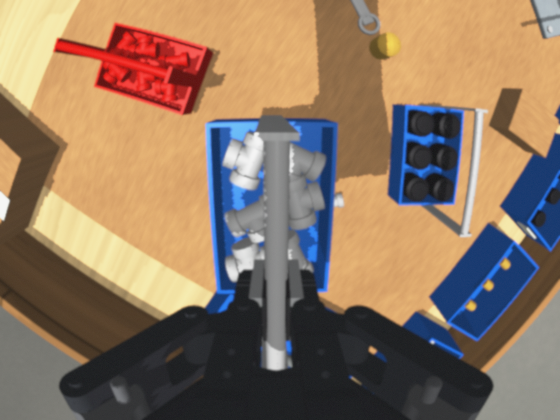

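View pics/s3.png

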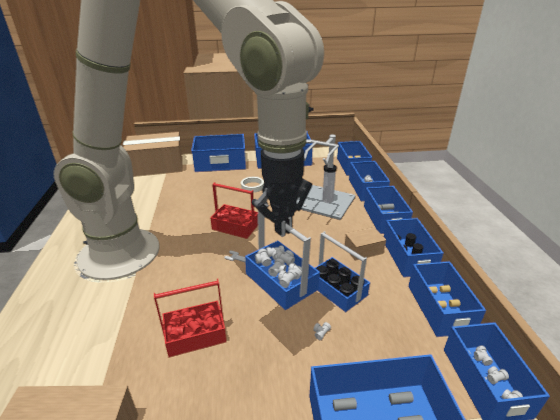

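```bash
python3 -m handwheel '[{"slide":[0.003,0.006,0.008],"yaw":0},{"slide":[0.005,0.012,0.008],"yaw":1},{"slide":[0.005,0.018,0.005],"yaw":1.5},{"slide":[0.005,0.022,0],"yaw":1.5},{"slide":[0.005,0.025,0],"yaw":1.5},{"slide":[0.005,0.025,0],"yaw":1.5},{"slide":[0.005,0.025,0],"yaw":1.5},{"slide":[0.005,0.025,0],"yaw":1.5},{"slide":[0.005,0.025,0],"yaw":1.5},{"slide":[0.005,0.025,0],"yaw":1.5}]'
python3 -m handwheel '[{"slide":[0.006,0.025,0],"yaw":1.5},{"slide":[0.006,0.025,0],"yaw":1.5},{"slide":[0.006,0.025,0],"yaw":1.5},{"slide":[0.006,0.025,0],"yaw":1.5},{"slide":[0.006,0.02,0],"yaw":1.5},{"slide":[0.006,0.015,0],"yaw":1.5},{"slide":[0.005,0.01,0],"yaw":1.5},{"slide":[0.003,0.004,0],"yaw":0},{"slide":[0,0,0],"yaw":0},{"slide":[0,0,0],"yaw":0}]'
cat > st.py <<'E'
from h import *
from scipy.spatial.transform import Rotation as Ro
s=env.state();R=Ro.from_quat(s['orientation']).as_matrix();print(s['time'],s['tool_pos'].round(4),'ax',R[:,0].round(4),'jaw az',np.degrees(np.arctan2(R[1,2],R[0,2])),s['ft_force'].round(2),s['opening'])
E
python3 st.py
python3 - <<'E'
from h import *
cam('wrist','w4.png');cam('side','s4.png');cam('top','t4.png')
E
```

```text
time: 8.4
tool_pos: [0.5156, -0.1438, 0.4013]
orientation: [-0.286, 0.645, 0.278, 0.652]
ft_force: [-0.3, -0.3, -4.8]
opening: 0.095
time: 9.4
tool_pos: [0.5618, 0.0215, 0.4039]
orientation: [-0.35, 0.611, 0.345, 0.62]
ft_force: [0.3, -0.8, -5.4]
opening: 0.091
9.4 [0.5618 0.0215 0.4039] ax [ 0.0148 -0.001  -0.9999] jaw az 58.8769103339647 [ 0.31 -0.85 -5.39] 0.09081810033803449
```

View pics/w4.png

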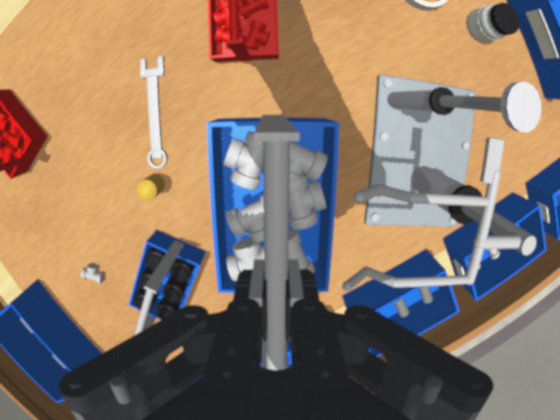

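View pics/s4.png

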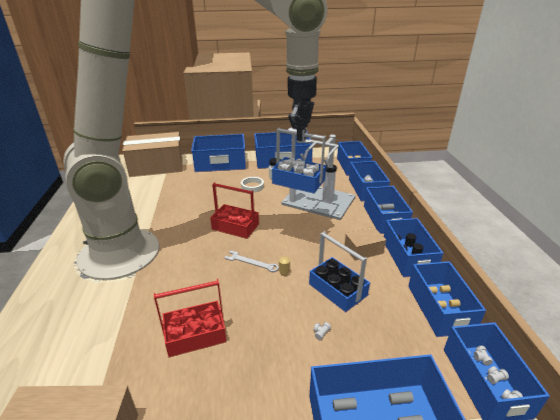

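View pics/t4.png

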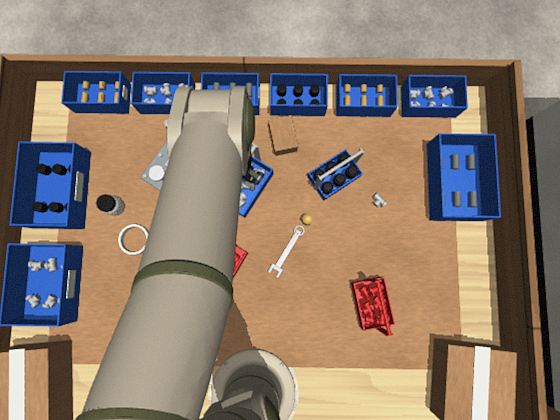

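```bash
python3 - <<'E'
from h import *
W=load('wrist')
T=np.load('/tmp/top.npy',allow_pickle=True).item()
c=cv2.resize(W['pixels'][60:310,330:555],None,fx=2.4,fy=2.4,interpolation=cv2.INTER_CUBIC);cv2.imwrite('pics/w4c.png',c)
E
```

```text
(no output)
```

View pics/w4c.png

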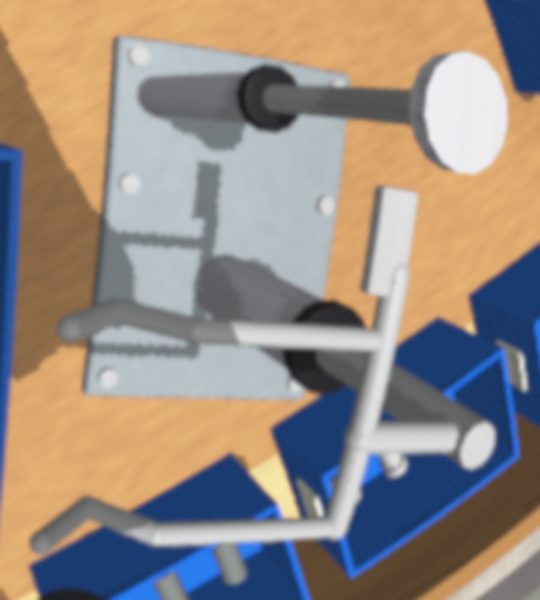

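```bash
python3 - <<'E'
from h import *
W=load('wrist');import cv2
# top calibration is fixed: reuse
T=load('top')
pts={'tipR':((234.3,149.7),(345.8,287)),'tipL':((217.7,174),(359.2,196.7)),'cap':((156.7,172.7),(523.8,107)),'post':((168,122.7),(528.8,245.4))}
zz={'tipR':.261,'tipL':.261,'cap':.288,'post':.265}
r={}
for k,(a,b) in pts.items():
    p,e=tri([ray(T,*a),ray(W,*b,True)]);q=onz(W,*b,zz[k],True);r[k]=q
    print(k,p.round(4),np.round(e[0],4),'z-plane W',q.round(4),'T',onz(T,*a,zz[k]).round(4))
for nm,f in(('W',lambda k:onz(W,*pts[k][1],zz[k],True)),('T',lambda k:onz(T,*pts[k][0],zz[k]))):
    m=(f('tipL')+f('tipR'))/2;d=f('tipL')-f('tipR');x=f('post')-m
    print(nm,'tip mid',m,'az from tips',np.degrees(np.arctan2(d[1],d[0]))-90,np.linalg.norm(d),'az to post',np.degrees(np.arctan2(x[1],x[0])),np.linalg.norm(x[:2]))
E
```

```text
tipR [0.6374 0.0426 0.2612] 0.0002 z-plane W [0.6377 0.0428 0.261 ] T [0.6374 0.0425 0.261 ]
tipL [0.5791 0.0829 0.254 ] 0.0013 z-plane W [0.5769 0.0835 0.261 ] T [0.5769 0.0806 0.261 ]
cap [0.5711 0.2176 0.2905] 0.0004 z-plane W [0.5717 0.2198 0.288 ] T [0.572  0.2183 0.288 ]
post [0.7004 0.2057 0.2674] 0.0014 z-plane W [0.7021 0.2087 0.265 ] T [0.702  0.2052 0.265 ]
W tip mid [0.60730854 0.06312414 0.261     ] az from tips 56.176663013187266 0.07309869687434654 az to post 56.924445870288515 0.17374077274608601
T tip mid [0.60712478 0.0615415  0.261     ] az from tips 57.81093985636187 0.07148862917966445 az to post 56.57389459996844 0.1721418193713885
```

```bash
python3 -m handwheel '[{"slide":[0,-0.008,0],"yaw":-0.8},{"slide":[0.001,-0.01,0],"yaw":-0.9},{"slide":[0.001,-0.007,-0.006],"yaw":0},{"slide":[0,0,-0.01],"yaw":0},{"slide":[0,0,-0.013],"yaw":0},{"slide":[0,0,-0.013],"yaw":0},{"slide":[0,0,-0.01],"yaw":0},{"slide":[0,0,0],"yaw":0},{"slide":[0,0,0],"yaw":0},{"slide":[0,0,0],"yaw":0}]'
python3 st.py
python3 - <<'E'
from h import *
cam('wrist','w5.png');S=cam('side');cv2.imwrite('pics/s5.png',cv2.resize(S['pixels'][80:240,240:380],None,fx=4,fy=3.7,interpolation=cv2.INTER_CUBIC))
E
```

```text
time: 10.55
tool_pos: [0.5628, -0.0095, 0.3474]
orientation: [-0.339, 0.618, 0.333, 0.626]
ft_force: [-0.3, 0.3, -5.5]
opening: 0.093
10.55 [ 0.5628 -0.0095  0.3474] ax [ 0.0139 -0.0022 -0.9999] jaw az 56.676483005418476 [-0.3   0.31 -5.46] 0.09334482073273609
```

View pics/w5.png

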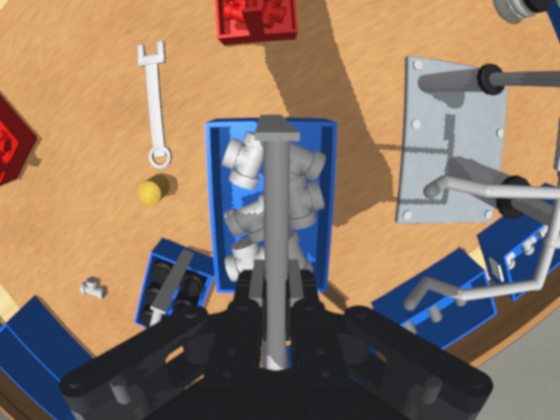

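View pics/s5.png

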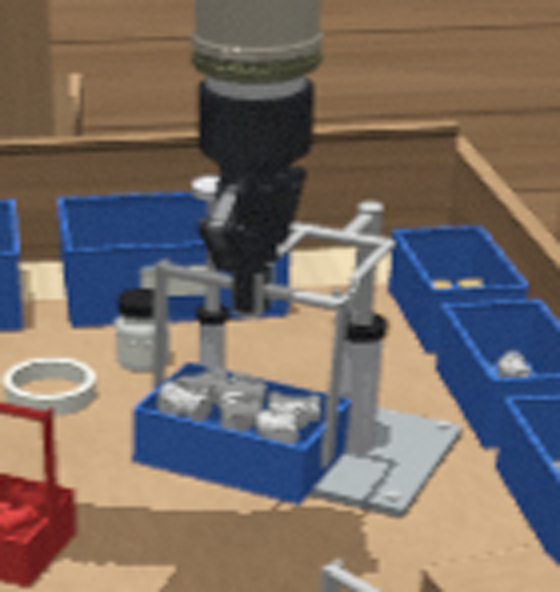

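```bash
python3 - <<'E'
from h import *
W=load('wrist')
a=onz(W,432,190,.261,True);b=onz(W,412,303,.261,True);m=(a+b)/2;d=a-b
print(a,b,m,np.linalg.norm(d),np.degrees(np.arctan2(d[1],d[0]))-90)
# bar ends in wrist: far end (277,127), 
print('bar far end',onz(W,277,127,.2934,True))
az=np.radians(57);ex=np.array([np.cos(az),np.sin(az)]);ey=np.array([-ex[1],ex[0]])
g=np.array([.5628+.00075,-.0095])
for mm in (m[:2],np.array([.6071,.0615])):
    f=mm+.022*ex;print('fork',f,'along',(f-g)@ex,'lat',(f-g)@ey)
print('far end rel g: ',(onz(W,277,127,.2934,True)[:2]-g)@ex,(onz(W,277,127,.2934,True)[:2]-g)@ey)
E
```

```text
[0.57693284 0.08457085 0.261     ] [0.63760122 0.04539025 0.261     ] [0.60726703 0.06498055 0.261     ] 0.07222029930713748 57.144983071752904
bar far end [0.50376861 0.03251772 0.2934    ]
fork [0.61924909 0.08343131] along 0.10827464983191651 lat 0.003900828458022286
fork [0.61908206 0.07995075] along 0.10526464029902949 lat 0.002145268252043767
far end rel g:  0.002679741654303079 0.07302138137090916
```

```bash
python3 -m handwheel '[{"slide":[0.003,0.006,0],"yaw":0.2},{"slide":[0.006,0.01,0],"yaw":0.2},{"slide":[0.008,0.013,0],"yaw":0},{"slide":[0.008,0.013,0],"yaw":0},{"slide":[0.008,0.013,0],"yaw":0},{"slide":[0.008,0.013,0],"yaw":0},{"slide":[0.007,0.011,0],"yaw":0},{"slide":[0.005,0.008,0],"yaw":0},{"slide":[0.002,0.002,0],"yaw":0},{"slide":[0,0,0],"yaw":0}]'
python3 st.py
python3 - <<'E'
from h import *
cam('wrist','w6.png');S=cam('side');cv2.imwrite('pics/s6.png',cv2.resize(S['pixels'][80:240,240:380],None,fx=4,fy=3.7,interpolation=cv2.INTER_CUBIC))
E
```

```text
time: 11.65
tool_pos: [0.6239, 0.0913, 0.3481]
orientation: [-0.342, 0.615, 0.336, 0.625]
ft_force: [0.4, -0.6, -4.6]
opening: 0.099
11.65 [0.6239 0.0913 0.3481] ax [ 1.670e-02 -7.000e-04 -9.999e-01] jaw az 57.3629242896299 [ 0.39 -0.61 -4.58] 0.09852964547637133
```

View pics/w6.png

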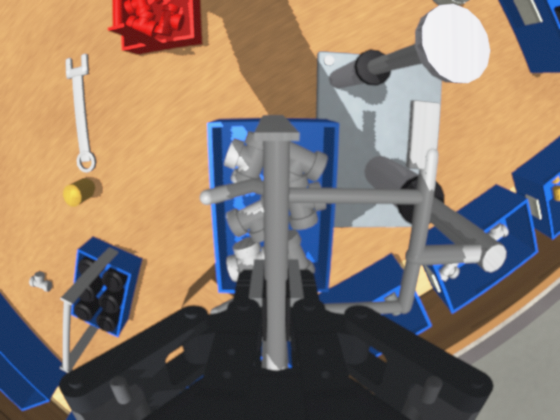

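View pics/s6.png

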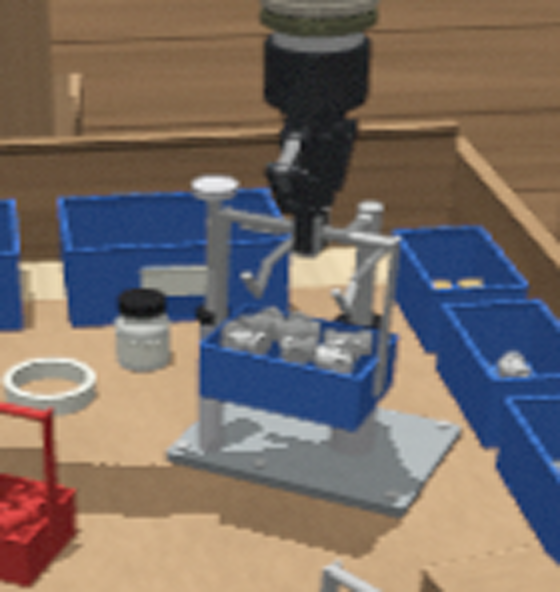

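```bash
python3 - <<'E'
from h import *
W=load('wrist');az=np.radians(57.2);ex=np.array([np.cos(az),np.sin(az)]);ey=np.array([-ex[1],ex[0]])
t=onz(W,206,197,.261,True)
g=np.array([.6248,.0913])
e=onz(W,277,127,.294,True)
print('tip',t,'rel g',(t[:2]-g)@ex,(t[:2]-g)@ey)
print('bar end rel g',(e[:2]-g)@ex,(e[:2]-g)@ey)
f=np.array([.619,.081]);print((f-g)@ex,(f-g)@ey)
E
```

```text
tip [0.57648679 0.08277613 0.261     ] rel g -0.033336541663973256 0.035993019902903226
bar end rel g 0.0020317209173477922 0.07310489692271344
-0.011799743635645456 -0.0007043082656372306
```

```bash
python3 -m handwheel '[{"slide":[-0.003,-0.005,0],"yaw":0},{"slide":[-0.003,-0.005,0],"yaw":0},{"slide":[0,0,0],"yaw":0},{"slide":[0,0,-0.005],"yaw":0},{"slide":[0,0,-0.008],"yaw":0},{"slide":[0,0,-0.008],"yaw":0},{"slide":[0,0,-0.008],"yaw":0},{"slide":[0,0,-0.006],"yaw":0},{"slide":[0,0,0],"yaw":0},{"slide":[0,0,0],"yaw":0}]'
python3 st.py
python3 - <<'E'
from h import *
cam('wrist','w7.png');S=cam('side');cv2.imwrite('pics/s7.png',cv2.resize(S['pixels'][80:240,240:380],None,fx=4,fy=3.7,interpolation=cv2.INTER_CUBIC))
E
```

```text
time: 12.75
tool_pos: [0.6157, 0.0768, 0.3095]
orientation: [-0.341, 0.617, 0.335, 0.625]
ft_force: [0.6, -0.2, -5.3]
opening: 0.092
12.75 [0.6157 0.0768 0.3095] ax [ 0.0147 -0.0017 -0.9999] jaw az 57.1003065888236 [ 0.58 -0.21 -5.29] 0.0923204379821018
```

View pics/w7.png

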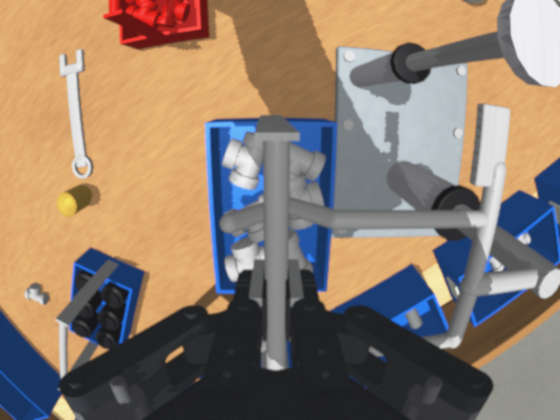

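View pics/s7.png

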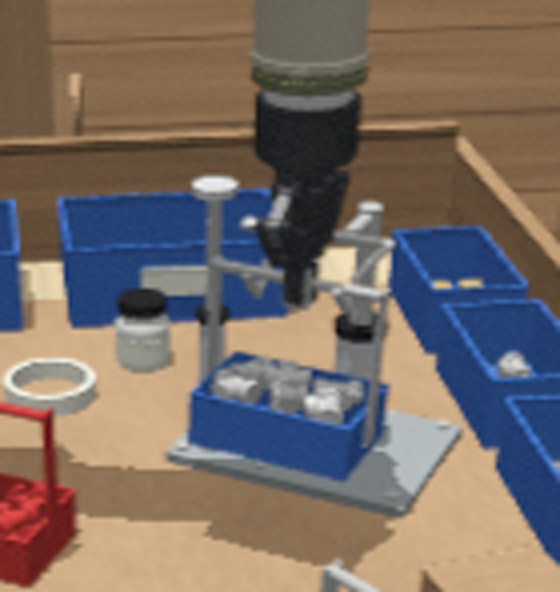

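```bash
python3 -m handwheel '[{"slide":[0.002,0.003,0],"yaw":0},{"slide":[0.001,0.0015,0],"yaw":0},{"slide":[0,0,-0.003],"yaw":0},{"slide":[0,0,-0.005],"yaw":0},{"slide":[0,0,-0.005],"yaw":0},{"slide":[0,0,-0.005],"yaw":0},{"slide":[0,0,-0.004],"yaw":0},{"slide":[0,0,-0.003],"yaw":0},{"slide":[0,0,0],"yaw":0},{"slide":[0,0,0],"yaw":0}]'
python3 st.py
python3 - <<'E'
from h import *
cam('wrist','w8.png');S=cam('side');cv2.imwrite('pics/s8.png',cv2.resize(S['pixels'][80:240,240:380],None,fx=4,fy=3.7,interpolation=cv2.INTER_CUBIC))
E
```

```text
time: 13.85
tool_pos: [0.6195, 0.0812, 0.2839]
orientation: [-0.341, 0.616, 0.334, 0.626]
ft_force: [-1.3, -0.4, -2.4]
opening: 0.097
13.85 [0.6195 0.0812 0.2839] ax [ 0.0172 -0.0015 -0.9999] jaw az 57.0714174527091 [-1.29 -0.36 -2.38] 0.09685204210722499
```

View pics/w8.png

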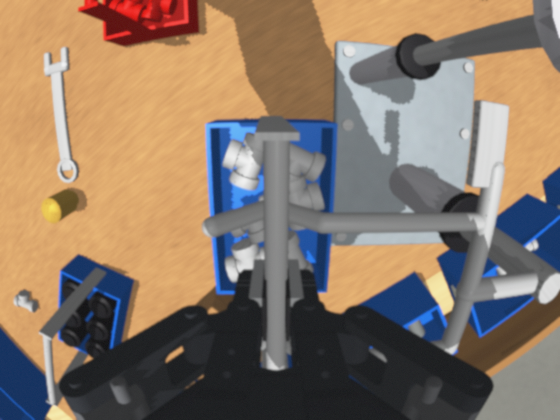

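View pics/s8.png

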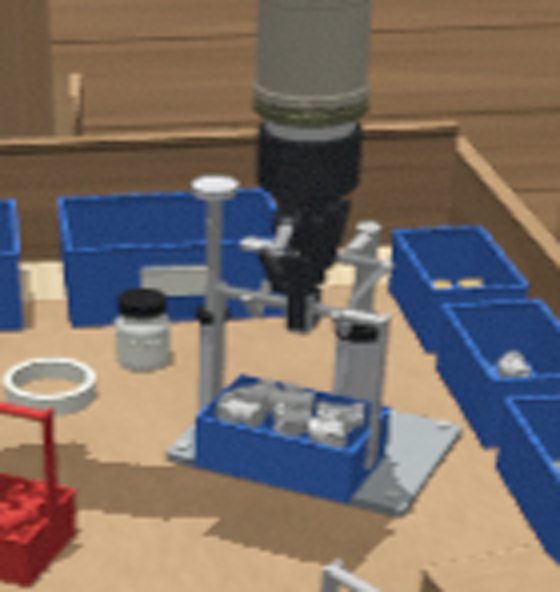

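```bash
python3 -m handwheel '[{"slide":[0,0,-0.003],"yaw":0},{"slide":[0,0,-0.004],"yaw":0},{"slide":[0,0,-0.004],"yaw":0},{"slide":[0,0,-0.003],"yaw":0},{"slide":[0,0,-0.002],"yaw":0},{"slide":[0,0,0],"yaw":0},{"slide":[0,0,0],"yaw":0},{"slide":[0,0,0],"yaw":0},{"slide":[0,0,0],"yaw":0},{"slide":[0,0,0],"yaw":0}]'
for i in 1 2 3; do python3 st.py; done
```

```text
time: 14.95
tool_pos: [0.6194, 0.0811, 0.2675]
orientation: [-0.341, 0.616, 0.334, 0.627]
ft_force: [-1.6, -0.4, 0.9]
opening: 0.094
14.95 [0.6194 0.0811 0.2675] ax [ 0.0179 -0.0012 -0.9998] jaw az 57.06403110837902 [-1.61 -0.39  0.9 ] 0.09423807861656086
14.95 [0.6194 0.0811 0.2675] ax [ 0.0179 -0.0012 -0.9998] jaw az 57.06403110837902 [-1.61 -0.39  0.9 ] 0.09423807861656086
14.95 [0.6194 0.0811 0.2675] ax [ 0.0179 -0.0012 -0.9998] jaw az 57.06403110837902 [-1.61 -0.39  0.9 ] 0.09423807861656086
```

```bash
python3 -m handwheel '[{"slide":[0,0,-0.002],"yaw":0},{"slide":[0,0,-0.001],"yaw":0},{"slide":[0,0,0],"yaw":0},{"slide":[0,0,0],"yaw":0},{"slide":[0,0,0],"yaw":0},{"slide":[0,0,0],"yaw":0},{"slide":[0,0,0],"yaw":0},{"slide":[0,0,0],"yaw":0},{"slide":[0,0,0],"yaw":0},{"slide":[0,0,0],"yaw":0}]'
python3 - <<'E'
from h import *
a=[]
for i in range(4): cam('side','s9.png');a.append(env.state()['ft_force'])
print(np.array(a).round(2),np.mean(a,0))
S=load('side');cv2.imwrite('pics/s9.png',cv2.resize(S['pixels'][80:240,240:380],None,fx=4,fy=3.7,interpolation=cv2.INTER_CUBIC))
E
```

```text
time: 15.95
tool_pos: [0.6194, 0.081, 0.2645]
orientation: [-0.341, 0.616, 0.334, 0.627]
ft_force: [-2.0, -1.4, 0.1]
opening: 0.097
[[-1.11 -1.    0.03]
 [-2.21 -1.05  0.06]
 [-1.74 -0.52  0.28]
 [-1.52 -1.06 -0.76]] [-1.64641708 -0.90866481 -0.0950658 ]
```

View pics/s9.png

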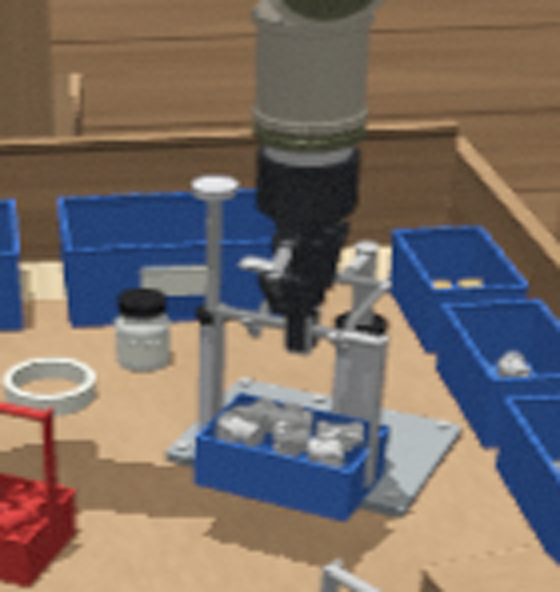

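```bash
python3 -m handwheel '[{"slide":[0,0,0],"yaw":0},{"slide":[0,0,0],"yaw":0},{"slide":[0,0,0],"yaw":0},{"slide":[0,0,0],"yaw":0},{"slide":[0,0,0],"yaw":0},{"slide":[0,0,0],"yaw":0},{"slide":[0,0,0],"yaw":0},{"slide":[0,0,0],"yaw":0},{"slide":[0,0,0],"yaw":0},{"slide":[0,0,0],"yaw":0}]' 130
python3 st.py
python3 - <<'E'
from h import *
S=cam('side');cv2.imwrite('pics/s10.png',cv2.resize(S['pixels'][80:240,240:380],None,fx=4,fy=3.7,interpolation=cv2.INTER_CUBIC));cam('wrist','w10.png')
E
```

```text
time: 17.15
tool_pos: [0.6211, 0.0821, 0.2652]
orientation: [-0.342, 0.614, 0.334, 0.628]
ft_force: [0.2, -0.0, -0.8]
opening: 0.49
17.15 [0.6211 0.0821 0.2652] ax [ 2.220e-02  1.000e-04 -9.998e-01] jaw az 57.112140762794255 [ 0.24 -0.02 -0.84] 0.4902702218776497
```

View pics/s10.png

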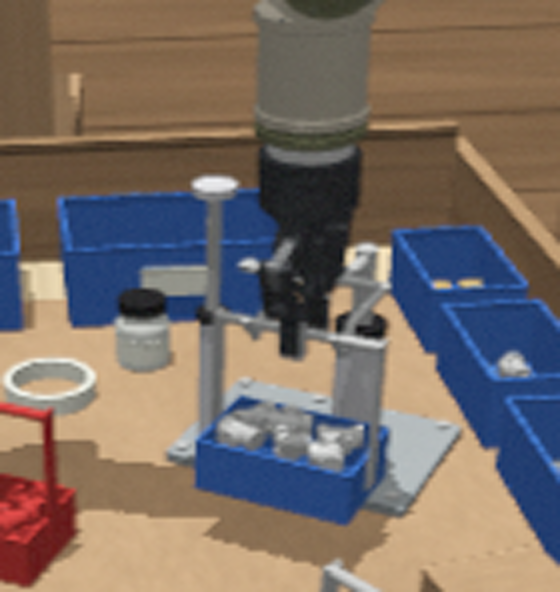

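View pics/w10.png

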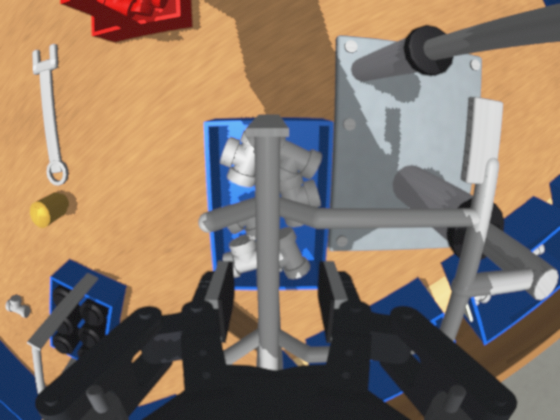

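```bash
python3 -m handwheel '[{"slide":[-0.001,-0.001,0.005],"yaw":0},{"slide":[0,0,0.008],"yaw":0},{"slide":[0,0,0.01],"yaw":0},{"slide":[0,0,0.01],"yaw":0},{"slide":[0,0,0.02],"yaw":0},{"slide":[0,0,0.03],"yaw":0},{"slide":[0,0,0.03],"yaw":0},{"slide":[0,0,0.03],"yaw":0},{"slide":[0,0,0],"yaw":0},{"slide":[0,0,0],"yaw":0}]'
python3 -m handwheel '[{"slide":[-0.01,0.03,0],"yaw":0},{"slide":[-0.015,0.035,0],"yaw":0},{"slide":[-0.015,0.04,0],"yaw":0},{"slide":[-0.01,0.03,0],"yaw":0},{"slide":[0,0,0],"yaw":0},{"slide":[0,0,0],"yaw":0},{"slide":[0,0,0],"yaw":0},{"slide":[0,0,0],"yaw":0},{"slide":[0,0,0],"yaw":0},{"slide":[0,0,0],"yaw":0}]' 255
python3 st.py
python3 - <<'E'
from h import *
S=cam('side');cv2.imwrite('pics/s11.png',cv2.resize(S['pixels'][80:240,240:380],None,fx=4,fy=3.7,interpolation=cv2.INTER_CUBIC));cam('wrist','w11.png');cam('top','t11.png')
E
```

```text
time: 18.25
tool_pos: [0.6192, 0.0803, 0.4212]
orientation: [-0.342, 0.613, 0.334, 0.63]
ft_force: [0.0, 0.8, -0.2]
opening: 0.492
time: 19.25
tool_pos: [0.5665, 0.2139, 0.4186]
orientation: [-0.34, 0.616, 0.33, 0.629]
ft_force: [-0.4, 0.2, 0.2]
opening: -0.001
19.25 [0.5665 0.2139 0.4186] ax [ 0.0228 -0.0035 -0.9997] jaw az 56.60389080993754 [-0.39  0.2   0.24] -0.0012441329385217469
```

View pics/s11.png

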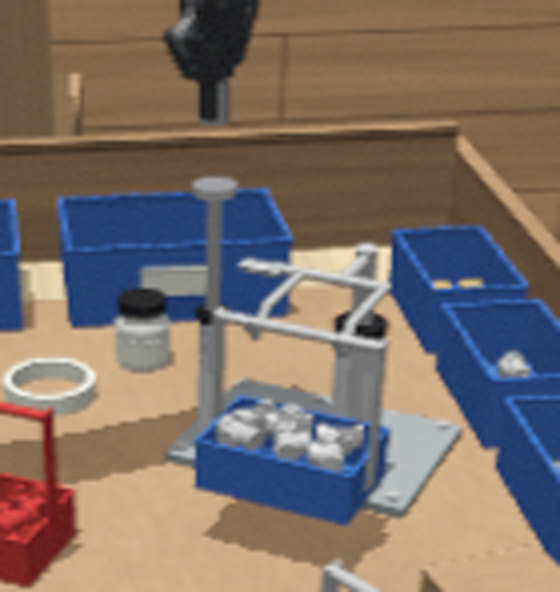

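View pics/w11.png

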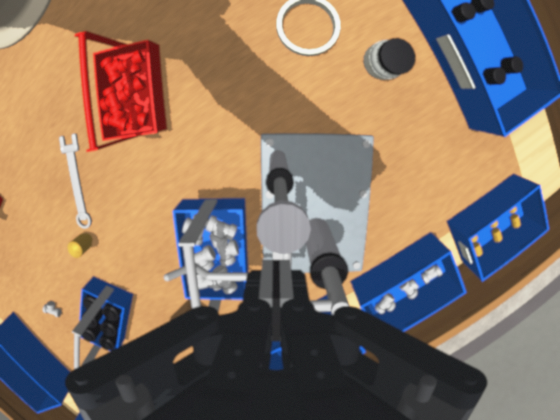

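View pics/t11.png

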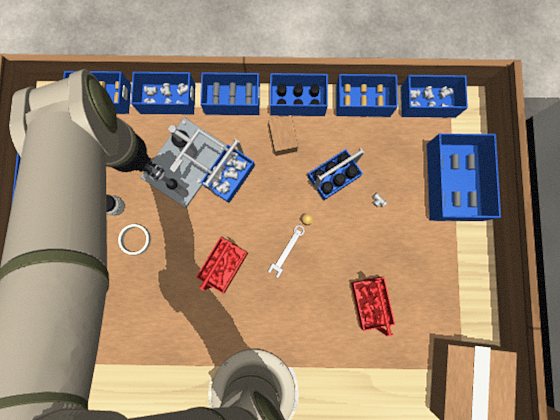

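```bash
cat > dip.py <<'E'
from h import *
import sys
S0=cv2.imread('pics/side0.png');S=load('side');I=S['pixels']
R,t=RT(S)
def proj(p): c=R@p+t; return np.array([S['fx']*c[0]/c[2]+S['cx'],S['fy']*c[1]/c[2]+S['cy']])
def dz(p,dv): # find dip giving dv
    from scipy.optimize import brentq
    return brentq(lambda h:proj(p-[0,0,h])[1]-proj(p)[1]-dv,-.05,.09)
def track(box,p):
    x0,y0,x1,y1=box
    k=8
    tp=cv2.resize(cv2.cvtColor(S0[y0:y1,x0:x1],cv2.COLOR_BGR2GRAY),None,fx=k,fy=k,interpolation=cv2.INTER_CUBIC)
    im=cv2.resize(cv2.cvtColor(I[y0-4:y1+24,x0-4:x1+4],cv2.COLOR_BGR2GRAY),None,fx=k,fy=k,interpolation=cv2.INTER_CUBIC)
    r=cv2.matchTemplate(im,tp,cv2.TM_CCOEFF_NORMED);_,m,_,l=cv2.minMaxLoc(r)
    du,dv=l[0]/k-4,l[1]/k-4
    print(box,'score',round(m,3),'shift',du,dv,'dip',dz(np.array(p),dv))
track((300,137,318,146),(.61,.19,.26))   # pointer + bar
track((325,133,337,141),(.70,.206,.265)) # post top
track((318,138,337,150),(.67,.14,.26)) # crossbar right
E
python3 dip.py; python3 - <<'E'
from h import *
S=load('side');C=cloud(S)
for v in range(146,158):print(v,[tuple((C[v,u]*1000).astype(int)) for u in (300,302,304,306)], S['pixels'][v,302])
E
```

```text
(300, 137, 318, 146) score 0.699 shift -0.625 11.375 dip 0.04050703123824618
(325, 133, 337, 141) score 0.502 shift 2.875 21.125 dip 0.0769387675003886
(318, 138, 337, 150) score 0.442 shift 0.5 -0.25 dip -0.0008553549459862843
146 [(np.int64(644), np.int64(514), np.int64(96)), (np.int64(654), np.int64(520), np.int64(93)), (np.int64(661), np.int64(516), np.int64(94)), (np.int64(669), np.int64(509), np.int64(97))] [110  60  36]
147 [(np.int64(644), np.int64(517), np.int64(90)), (np.int64(653), np.int64(519), np.int64(89)), (np.int64(662), np.int64(518), np.int64(89)), (np.int64(671), np.int64(521), np.int64(87))] [117  65  37]
148 [(np.int64(645), np.int64(517), np.int64(86)), (np.int64(652), np.int64(510), np.int64(88)), (np.int64(663), np.int64(522), np.int64(82)), (np.int64(671), np.int64(519), np.int64(83))] [119  66  38]
149 [(np.int64(645), np.int64(522), np.int64(79)), (np.int64(654), np.int64(520), np.int64(79)), (np.int64(663), np.int64(523), np.int64(77)), (np.int64(671), np.int64(518), np.int64(79))] [136 103  88]
150 [(np.int64(647), np.int64(527), np.int64(72)), (np.int64
[... 875 characters left out ...]
 np.int64(517), np.int64(57)), (np.int64(609), np.int64(183), np.int64(213))] [117  65  34]
155 [(np.int64(646), np.int64(522), np.int64(50)), (np.int64(656), np.int64(529), np.int64(47)), (np.int64(664), np.int64(522), np.int64(49)), (np.int64(672), np.int64(521), np.int64(50))] [119  66  39]
156 [(np.int64(646), np.int64(522), np.int64(46)), (np.int64(654), np.int64(517), np.int64(48)), (np.int64(663), np.int64(516), np.int64(48)), (np.int64(672), np.int64(517), np.int64(47))] [119  67  35]
157 [(np.int64(647), np.int64(522), np.int64(41)), (np.int64(655), np.int64(522), np.int64(41)), (np.int64(663), np.int64(517), np.int64(42)), (np.int64(673), np.int64(522), np.int64(40))] [117  65  36]
```

```bash
python3 -m handwheel '[{"slide":[0.002,0.0065,0],"yaw":0.5},{"slide":[0,0,-0.01],"yaw":0},{"slide":[0,0,-0.01],"yaw":0},{"slide":[0,0,-0.01],"yaw":0},{"slide":[0,0,-0.01],"yaw":0},{"slide":[0,0,-0.005],"yaw":0},{"slide":[0,0,0],"yaw":0},{"slide":[0,0,0],"yaw":0},{"slide":[0,0,0],"yaw":0},{"slide":[0,0,0],"yaw":0}]'
python3 st.py
python3 - <<'E'
from h import *
S=cam('side');cv2.imwrite('pics/s12.png',cv2.resize(S['pixels'][80:240,240:380],None,fx=4,fy=3.7,interpolation=cv2.INTER_CUBIC));cam('wrist','w12.png')
E
python3 dip.py
```

```text
time: 20.4
tool_pos: [0.5683, 0.2213, 0.3687]
orientation: [-0.343, 0.615, 0.334, 0.627]
ft_force: [0.1, -0.4, 0.8]
opening: 0.001
20.4 [0.5683 0.2213 0.3687] ax [ 0.0215 -0.0039 -0.9998] jaw az 57.19229131716375 [ 0.11 -0.35  0.84] 0.0006696238898009221
(300, 137, 318, 146) score 0.699 shift -0.625 11.375 dip 0.04050703123824618
(325, 133, 337, 141) score 0.506 shift 2.875 21.125 dip 0.0769387675003886
(318, 138, 337, 150) score 0.441 shift 0.25 -0.25 dip -0.0008553549459862843
```

View pics/s12.png

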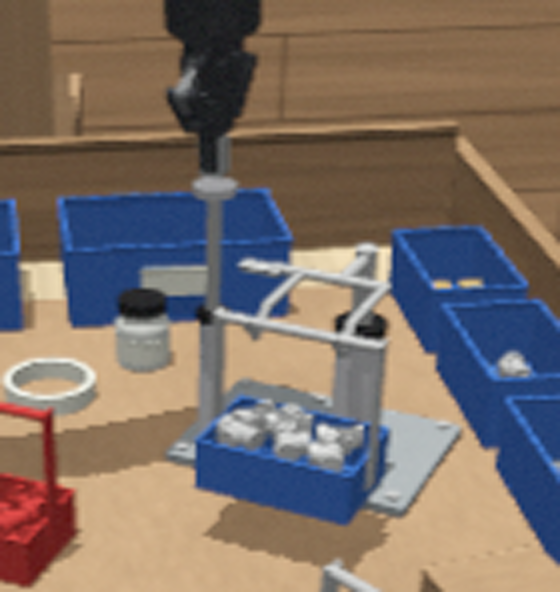

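View pics/w12.png

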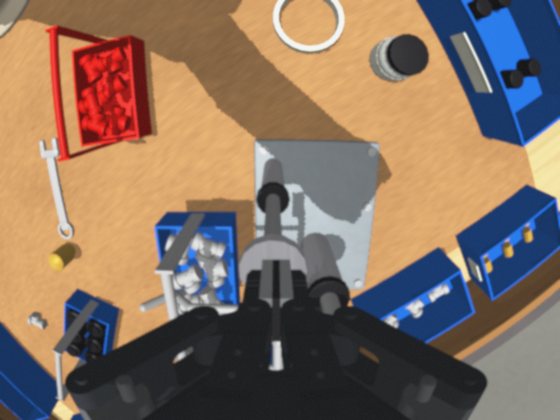

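```bash
python3 -m handwheel '[{"slide":[0,0,-0.005],"yaw":0},{"slide":[0,0,-0.008],"yaw":0},{"slide":[0,0,-0.008],"yaw":0},{"slide":[0,0,-0.008],"yaw":0},{"slide":[0,0,-0.008],"yaw":0},{"slide":[0,0,-0.008],"yaw":0},{"slide":[0,0,-0.008],"yaw":0},{"slide":[0,0,0],"yaw":0},{"slide":[0,0,0],"yaw":0},{"slide":[0,0,0],"yaw":0}]'
python3 st.py
python3 - <<'E'
from h import *
S=cam('side');cv2.imwrite('pics/s13.png',cv2.resize(S['pixels'][100:200,270:350],None,fx=7,fy=5.9,interpolation=cv2.INTER_CUBIC));
E
python3 dip.py
```

```text
time: 21.5
tool_pos: [0.5684, 0.2213, 0.3109]
orientation: [-0.343, 0.615, 0.334, 0.627]
ft_force: [0.1, 0.1, 0.6]
opening: -0.002
21.5 [0.5684 0.2213 0.3109] ax [ 0.022  -0.0037 -0.9998] jaw az 57.1894841340115 [0.14 0.1  0.57] -0.002470824893744887
(300, 137, 318, 146) score 0.69 shift -0.625 11.375 dip 0.04050703123824618
(325, 133, 337, 141) score 0.503 shift 2.875 21.125 dip 0.0769387675003886
(318, 138, 337, 150) score 0.442 shift 0.375 -0.25 dip -0.0008553549459862843
```

View pics/s13.png

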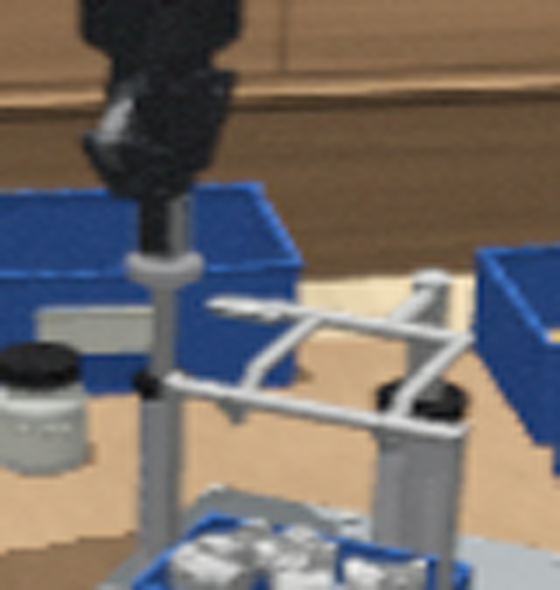

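```bash
python3 -m handwheel '[{"slide":[0,0,-0.006],"yaw":0},{"slide":[0,0,-0.006],"yaw":0},{"slide":[0,0,0],"yaw":0},{"slide":[0,0,0],"yaw":0},{"slide":[0,0,0.02],"yaw":0},{"slide":[0,0,0.03],"yaw":0},{"slide":[0,0,0.03],"yaw":0},{"slide":[0,0,0.03],"yaw":0},{"slide":[-0.01,0.02,0],"yaw":0},{"slide":[-0.02,0.05,0],"yaw":0}]'
python3 - <<'E'
from h import *
S=cam('side');cv2.imwrite('pics/s14.png',cv2.resize(S['pixels'][100:200,270:350],None,fx=7,fy=5.9,interpolation=cv2.INTER_CUBIC));
T=cam('top','t14.png');W=cam('wrist','w14.png')
C=cloud(S)
for v in range(141,156):print(v,[tuple(map(int,C[v,u]*1000)) for u in (290,292,294,296,298,302,304)])
E
python3 st.py
```

```text
time: 22.55
tool_pos: [0.5403, 0.2837, 0.4123]
orientation: [-0.341, 0.617, 0.328, 0.629]
ft_force: [0.4, 0.1, -0.6]
opening: 0.001
141 [(623, 672, 53), (632, 671, 53), (642, 673, 52), (652, 674, 51), (660, 667, 54), (680, 674, 50), (690, 676, 49)]
142 [(623, 674, 48), (634, 680, 45), (643, 677, 45), (652, 675, 46), (661, 671, 47), (680, 676, 44), (689, 671, 46)]
143 [(624, 679, 41), (634, 679, 40), (643, 679, 40), (652, 678, 39), (660, 670, 43), (679, 670, 41), (691, 681, 36)]
144 [(624, 678, 36), (634, 681, 34), (643, 679, 34), (652, 678, 35), (662, 677, 35), (681, 675, 34), (690, 676, 33)]
145 [(623, 671, 34), (634, 678, 31), (620, 525, 97), (628, 521, 98), (635, 515, 100), (653, 518, 98), (661, 516, 99)]
146 [(560, 223, 227), (568, 231, 223), (575, 227, 224), (581, 227, 224), (636, 519, 94), (653, 515, 95), (394, -958, 748)]
147 [(560, 218, 225), (566, 218, 225), (574, 224, 222), (580, 216, 225), (587, 217, 224), (654, 521, 88), (662, 521, 87)]
148 [(560, 218, 222), (565, 212, 224), (572, 213, 223), (579, 210, 224), (585, 206, 226), (655, 527, 81), (663, 521, 83)]
149 [(558, 210,
[... 258 characters left out ...]
197, 220), (571, 200, 218), (577, 200, 218), (636, 518, 72), (597, 196, 219), (603, 194, 219)]
152 [(601, 513, 71), (566, 217, 207), (573, 217, 207), (627, 513, 70), (638, 524, 64), (596, 192, 217), (603, 190, 217)]
153 [(602, 514, 66), (566, 214, 205), (572, 209, 207), (629, 522, 61), (637, 519, 62), (597, 193, 213), (602, 187, 215)]
154 [(602, 514, 61), (566, 211, 203), (573, 213, 201), (629, 521, 57), (637, 520, 57), (654, 517, 57), (664, 522, 54)]
155 [(601, 512, 58), (566, 213, 198), (572, 209, 199), (628, 520, 53), (637, 521, 51), (655, 519, 51), (664, 524, 49)]
22.7 [0.5371 0.291  0.4109] ax [ 0.0192 -0.0052 -0.9998] jaw az 57.259185321737775 [ 0.45 -0.97  0.11] -0.0029499691066150746
```

View pics/s14.png

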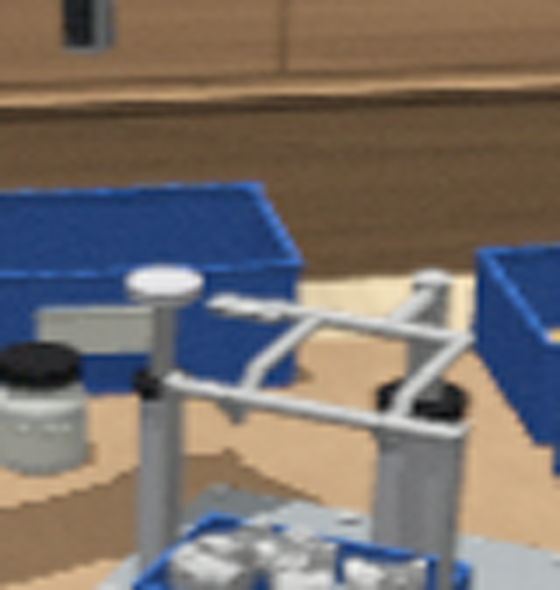

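View pics/t14.png

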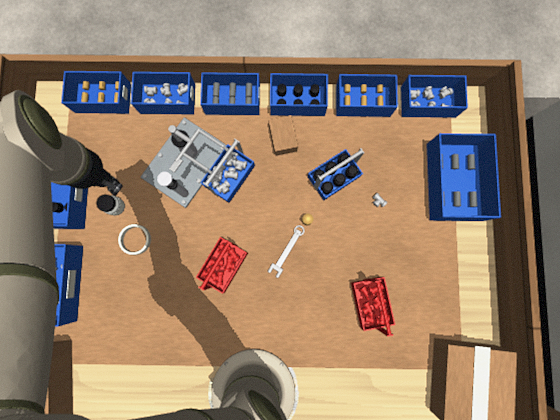

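View pics/w14.png

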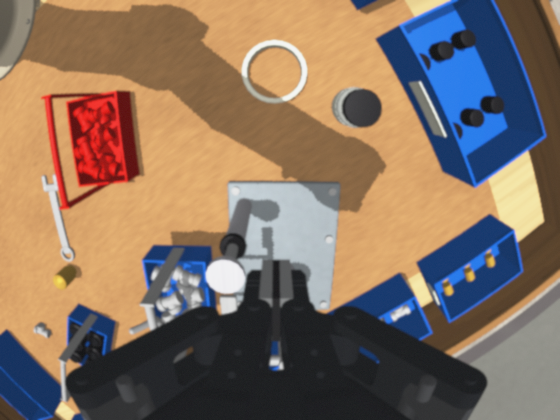

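```bash
cat > lev.py <<'E'
from h import *
az=np.radians(57.2);ex=np.array([np.cos(az),np.sin(az)]);ey=np.array([-ex[1],ex[0]]);mk=np.array([.571,.2185])
for n in('top','side'):
    d=load(n);C=cloud(d);x=(C[...,:2]-mk)@ex;y=(C[...,:2]-mk)@ey;z=C[...,2]
    cap=(np.hypot(x,y)<.014)&(z>.2)&(z<.24)
    pt=(np.abs(x)<.007)&(y<-.024)&(y>-.042)&(z>.2)&(z<.24)
    br=(np.abs(x)<.012)&(y<-.02)&(y>-.07)&(z>.2)&(z<.24)
    print(n,'cap',cap.sum(),np.median(z[cap]),z[cap].mean(),'ptr',pt.sum(),np.median(z[pt]) if pt.any() else 0,z[pt].mean() if pt.any() else 0,np.sort(z[pt]).round(4)[-12:],'tongue',br.sum(),np.median(z[br]),'se',z[cap].std(),x[br].mean())
E
python3 lev.py
```

```text
top cap 101 0.22620829069037968 0.22616724883004397 ptr 30 0.2197528803163423 0.21986589002592394 [0.2203 0.2204 0.2209 0.2214 0.2215 0.2217 0.2217 0.2218 0.222  0.2229
 0.223  0.2238] tongue 107 0.22011279622189922 se 0.0016768964354334328 0.0020379936805586404
side cap 29 0.22390155465524578 0.21925404118913183 ptr 8 0.21867625905608634 0.21783690075556011 [0.2131 0.2172 0.2173 0.2183 0.219  0.2191 0.2191 0.2196] tongue 44 0.21774611569532684 se 0.008542884187715613 -0.0037108758610545508
```

```bash
python3 -m handwheel '[{"slide":[0.015,-0.035,0],"yaw":0},{"slide":[0.013,-0.028,0],"yaw":0},{"slide":[0.003,-0.006,-0.01],"yaw":0},{"slide":[0,0,-0.025],"yaw":0},{"slide":[0,0,-0.025],"yaw":0},{"slide":[0,0,-0.02],"yaw":0},{"slide":[0,0,-0.01],"yaw":0},{"slide":[0,0,0],"yaw":0},{"slide":[0,0,0],"yaw":0},{"slide":[0,0,0],"yaw":0}]'
python3 st.py
```

```text
time: 23.7
tool_pos: [0.5684, 0.2179, 0.3161]
orientation: [-0.344, 0.616, 0.333, 0.625]
ft_force: [-0.4, 1.1, -0.0]
opening: -0.001
23.7 [0.5684 0.2179 0.3161] ax [ 0.0183 -0.0065 -0.9998] jaw az 57.20249390758733 [-0.36  1.11 -0.  ] -0.0011681909127313744
```

```bash
python3 -m handwheel '[{"slide":[-0.001,0.003,0],"yaw":0},{"slide":[0,0,-0.007],"yaw":0},{"slide":[0,0,-0.006],"yaw":0},{"slide":[0,0,-0.005],"yaw":0},{"slide":[0,0,-0.003],"yaw":0},{"slide":[0,0,-0.001],"yaw":0},{"slide":[0,0,0],"yaw":0},{"slide":[0,0,0],"yaw":0},{"slide":[0,0,0],"yaw":0},{"slide":[0,0,0],"yaw":0}]'
python3 st.py
```

```text
time: 24.7
tool_pos: [0.5682, 0.2219, 0.2948]
orientation: [-0.344, 0.614, 0.334, 0.627]
ft_force: [1.0, 0.1, 0.3]
opening: 0.002
24.7 [0.5682 0.2219 0.2948] ax [ 0.0222 -0.004  -0.9997] jaw az 57.23330821355881 [1.01 0.09 0.26] 0.002465301676931025
```

Now a little further down to 0.293, then retreat and measure.

```bash
python3 -m handwheel '[{"slide":[0,0,-0.0015],"yaw":0},{"slide":[0,0,0],"yaw":0},{"slide":[0,0,0],"yaw":0},{"slide":[0,0,0],"yaw":0},{"slide":[0,0,0],"yaw":0},{"slide":[0,0,0],"yaw":0},{"slide":[0,0,0],"yaw":0},{"slide":[0,0,0],"yaw":0},{"slide":[0,0,0],"yaw":0},{"slide":[0,0,0],"yaw":0}]'
python3 -m handwheel '[{"slide":[0,0,0.02],"yaw":0},{"slide":[0,0,0.03],"yaw":0},{"slide":[0,0,0.03],"yaw":0},{"slide":[0,0,0.03],"yaw":0},{"slide":[-0.01,0.02,0],"yaw":0},{"slide":[-0.02,0.045,0],"yaw":0},{"slide":[0,0,0],"yaw":0},{"slide":[0,0,0],"yaw":0},{"slide":[0,0,0],"yaw":0},{"slide":[0,0,0],"yaw":0}]'
python3 - <<'E'
from h import *
S=cam('side');cv2.imwrite('pics/s15.png',cv2.resize(S['pixels'][100:200,270:350],None,fx=7,fy=5.9,interpolation=cv2.INTER_CUBIC));
T=cam('top','t15.png');W=cam('wrist','w15.png')
C=cloud(S)
for v in range(146,155):print(v,[tuple(map(int,C[v,u]*1000)) for u in (290,292,294,296,298,302,304)])
E
python3 lev.py; python3 dip.py
```

```text
time: 25.7
tool_pos: [0.5682, 0.2219, 0.2934]
orientation: [-0.344, 0.614, 0.334, 0.627]
ft_force: [-0.2, 0.2, 0.6]
opening: 0.002
time: 26.7
tool_pos: [0.5368, 0.287, 0.4073]
orientation: [-0.343, 0.615, 0.333, 0.627]
ft_force: [0.9, 0.6, -0.1]
opening: 0.002
146 [(602, 518, 97), (611, 522, 94), (619, 516, 96), (628, 520, 94), (637, 525, 92), (653, 517, 94), (661, 515, 95)]
147 [(561, 230, 220), (569, 233, 218), (576, 234, 217), (581, 226, 221), (636, 518, 90), (654, 521, 88), (662, 521, 88)]
148 [(560, 224, 219), (567, 222, 219), (574, 221, 219), (581, 225, 217), (587, 218, 220), (654, 520, 84), (662, 515, 85)]
149 [(559, 216, 219), (566, 216, 219), (573, 218, 217), (579, 212, 220), (586, 212, 219), (654, 518, 80), (662, 517, 80)]
150 [(559, 211, 217), (565, 206, 220), (571, 203, 220), (579, 208, 218), (585, 208, 217), (599, 205, 218), (663, 521, 74)]
151 [(557, 201, 218), (563, 197, 220), (570, 199, 219), (578, 204, 216), (586, 208, 214), (597, 196, 218), (603, 193, 219)]
152 [(558, 206, 212), (564, 203, 213), (571, 202, 214), (578, 203, 213), (636, 515, 68), (596, 190, 217), (603
[... 273 characters left out ...]
8296136336 0.2212778581211278 ptr 29 0.21965693980409312 0.21980379321690766 [0.2199 0.22   0.2205 0.2208 0.2211 0.2212 0.2214 0.2218 0.2219 0.2225
 0.2227 0.2232] tongue 107 0.21989476318593698 se 0.0016084524919270779 0.0020090431281211654
side cap 27 0.2194527026036477 0.2176029011717262 ptr 8 0.21824315987254475 0.2170381245523456 [0.2132 0.2141 0.215  0.2181 0.2184 0.2187 0.219  0.2197] tongue 42 0.21759708188473306 se 0.005387935740217138 -0.002997683658532833
(300, 137, 318, 146) score 0.698 shift -0.625 11.375 dip 0.04050703123824618
(325, 133, 337, 141) score 0.505 shift 2.875 21.125 dip 0.0769387675003886
(318, 138, 337, 150) score 0.445 shift 0.625 -0.25 dip -0.0008553549459862843
```

View pics/s15.png

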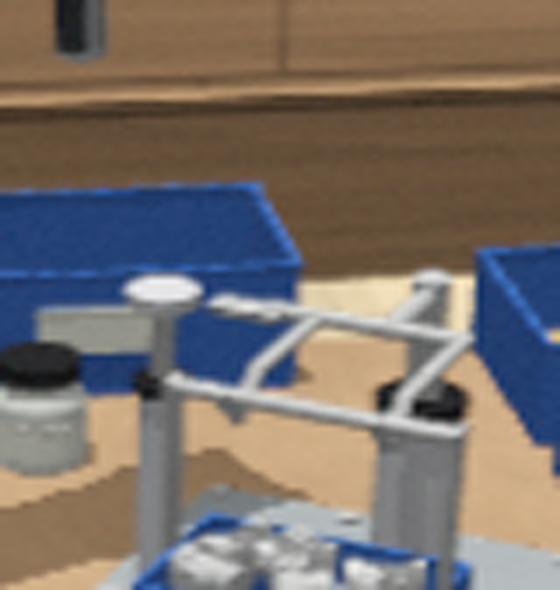

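View pics/w15.png

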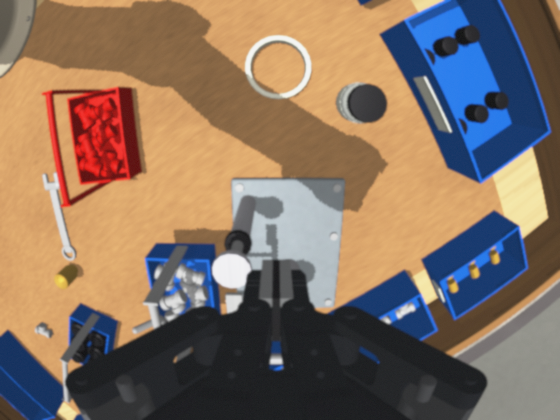

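```bash
python3 -m handwheel '[{"slide":[0.015,-0.03,0],"yaw":0},{"slide":[0.013,-0.027,0],"yaw":0},{"slide":[0.003,-0.006,-0.01],"yaw":0},{"slide":[0,0,-0.025],"yaw":0},{"slide":[0,0,-0.025],"yaw":0},{"slide":[0,0,-0.02],"yaw":0},{"slide":[0,0,-0.01],"yaw":0},{"slide":[0,0,-0.006],"yaw":0},{"slide":[0,0,0],"yaw":0},{"slide":[0,0,0],"yaw":0}]'
python3 st.py
```

```text
time: 27.85
tool_pos: [0.5689, 0.2214, 0.3067]
orientation: [-0.341, 0.616, 0.332, 0.628]
ft_force: [0.6, -1.0, -0.1]
opening: 0.001
27.85 [0.5689 0.2214 0.3067] ax [ 0.0217 -0.0034 -0.9998] jaw az 56.88745104918324 [ 0.61 -1.   -0.06] 0.0012887258089024265
```

```bash
python3 -m handwheel '[{"slide":[0,0,-0.005],"yaw":0},{"slide":[0,0,-0.004],"yaw":0},{"slide":[0,0,-0.003],"yaw":0},{"slide":[0,0,-0.001],"yaw":0},{"slide":[0,0,0],"yaw":0},{"slide":[0,0,0],"yaw":0},{"slide":[0,0,0],"yaw":0},{"slide":[0,0,0],"yaw":0},{"slide":[0,0,0],"yaw":0},{"slide":[0,0,0],"yaw":0}]'
python3 st.py
```

```text
time: 28.85
tool_pos: [0.5698, 0.222, 0.2953]
orientation: [-0.341, 0.614, 0.332, 0.629]
ft_force: [-0.4, 0.9, 0.3]
opening: 0.001
28.85 [0.5698 0.222  0.2953] ax [ 0.0256 -0.0011 -0.9997] jaw az 56.90618007384761 [-0.4   0.9   0.29] 0.0013080168487194688
```

```bash
python3 -m handwheel '[{"slide":[0,0,-0.002],"yaw":0},{"slide":[0,0,-0.001],"yaw":0},{"slide":[0,0,0],"yaw":0},{"slide":[0,0,0],"yaw":0},{"slide":[0,0,0],"yaw":0},{"slide":[0,0,0],"yaw":0},{"slide":[0,0,0],"yaw":0},{"slide":[0,0,0],"yaw":0},{"slide":[0,0,0],"yaw":0},{"slide":[0,0,0],"yaw":0}]'
python3 st.py
```

```text
time: 29.85
tool_pos: [0.57, 0.222, 0.2924]
orientation: [-0.341, 0.614, 0.332, 0.63]
ft_force: [-0.6, -1.4, -0.1]
opening: -0.002
29.85 [0.57   0.222  0.2924] ax [ 2.610e-02 -8.000e-04 -9.997e-01] jaw az 56.90458394151169 [-0.6  -1.36 -0.12] -0.0021467111223051733
```

```bash
python3 -m handwheel '[{"slide":[0,0,0.02],"yaw":0},{"slide":[0,0,0.03],"yaw":0},{"slide":[0,0,0.03],"yaw":0},{"slide":[0,0,0.03],"yaw":0},{"slide":[-0.01,0.02,0],"yaw":0},{"slide":[-0.02,0.045,0],"yaw":0},{"slide":[0,0,0],"yaw":0},{"slide":[0,0,0],"yaw":0},{"slide":[0,0,0],"yaw":0},{"slide":[0,0,0],"yaw":0}]'
python3 - <<'E'
from h import *
S=cam('side','s16.png');cv2.imwrite('pics/s16c.png',cv2.resize(S['pixels'][100:200,270:350],None,fx=7,fy=5.9,interpolation=cv2.INTER_CUBIC));
T=cam('top','t16.png')
E
python3 lev.py; python3 dip.py|head -1
```

```text
time: 30.85
tool_pos: [0.5384, 0.2874, 0.4059]
orientation: [-0.341, 0.615, 0.331, 0.629]
ft_force: [-0.2, -0.1, 0.6]
opening: 0.002
top cap 95 0.22027060426720185 0.22028536727991585 ptr 31 0.2196356310425924 0.21972683610676566 [0.2205 0.2209 0.2212 0.2212 0.2214 0.2214 0.2214 0.2216 0.2221 0.2222
 0.2224 0.2243] tongue 106 0.22012690587022132 se 0.0016428899453213531 0.0019795135097131584
side cap 28 0.21781577716468387 0.21617111222812938 ptr 7 0.21879726593202617 0.2184475055992814 [0.2162 0.2166 0.2184 0.2188 0.2192 0.2199 0.2201] tongue 43 0.21720571639140418 se 0.006080646811449406 -0.003085390056178949
(300, 137, 318, 146) score 0.7 shift -0.625 11.375 dip 0.04050703123824618
```

View pics/s16c.png

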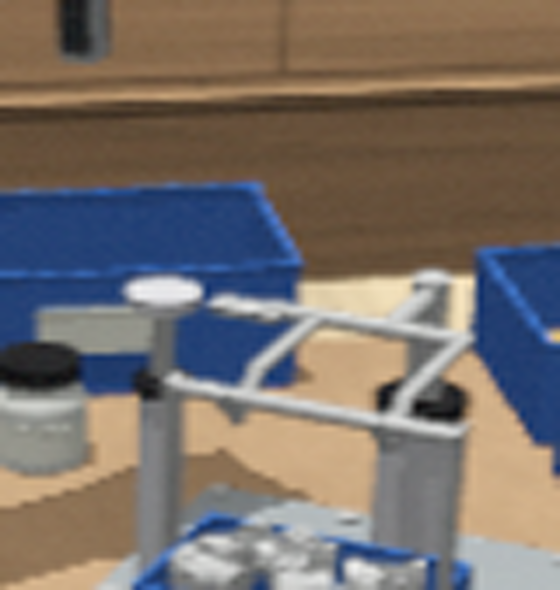

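View pics/s16.png

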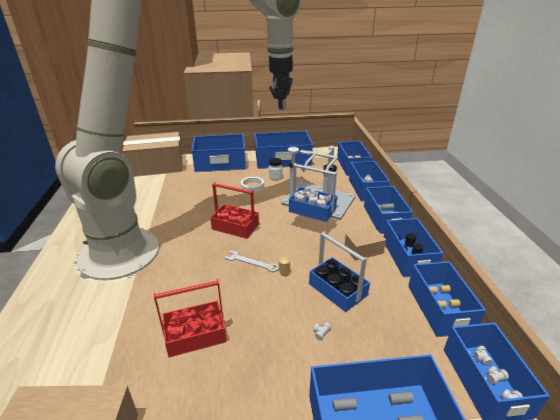

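Both views put the cap top within 1 mm of the pointer top. The basket hangs still, the spare basket hasn't moved, and the arm is clear, so I'm handing in.

```bash
python3 -c "
from plant import env
print(env.close_job())"
```

```text
the job is handed in; nothing more can be done
None
```

The blue basket of tee fittings is hanging by its bar in the fork. I lowered it until the spring carried the weight, then let go, and it dropped only about 2 mm. The marker pin is pressed down level with the pointer. I handed in at about 31 s.

- **Hook:** it dipped about 41 mm. The side-view position was the same in pictures taken more than 1 s apart before the first press, and had not changed in the last picture.
- **Marker:** I pressed it in three stages, checking the level after each of the last two retreats. At the end the top camera put the cap 0.6 mm above the pointer and the side camera about 1 mm below it. The two disagree slightly, within their calibration of about 2 mm.
- **Other checks:** the spare basket and the red ones look undisturbed, and the gripper was clear of everything at the end. In the side-view tracking only the pointer patch gave a usable match; the post and crossbar patches did not, so I ignored them.

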